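# Fetch a dropped jaw plate from under a low riser

## Robot

A 7-joint arm with a two-finger parallel gripper is mounted at the origin on a cart in front of the work surface, level with it; the furniture and walls round the work are solid. World frame = base frame: x ahead of the robot, y to its left, z up, the work surface at z = 0. Lengths are in m, angles in rad, forces in N, time in s.
With the tool pointing down it reaches from about 0.4 to 0.85 m from the base axis. Payload 4.5 kg.
Tool frame: the origin (TCP) lies midway between the tips of the shut fingers; the grasp point (between the pads) lies 19 mm behind it; z points along the fingers, y is the line along which they close (so a half turn about z gives the same grasp; the last joint's range is limited). The gripper opens to 88 mm and grips with 3 to 60 N. Pads are 18 mm wide; open, the fingers measure 123 mm over their backs; the gripper's body (75 mm by 187 mm) begins 45 mm behind the grasp point.
Start: joints at [1.154, 0.689, -0.195, 1.565, 0.157, 0.902, -0.215], TCP at [0.272, -0.563, 0.239] pointing down, gripper open.
Joint ranges: [-3.01, 3.01], [-0.46, 2.08], [-1.47, 1.51], [0.13, 2.56], [-1, 4.14], [0.04, 2.09], [-2.66, 2.66]. Speed limits (rad/s): [2.57, 2.57, 3.14, 3.14, 3.14, 3.14, 3.14].

## Interface

Orientations are given as a unit quaternion [x, y, z, w].
In Python, from plant import get_state, viewer, workorder gives the robot as it stands. The module is installed in compiled form; this text tells all that it offers.
- The arm moves only by the tool step_arm, never from a script. Its argument "motion" is a list of rows, each an object of numbers: "wx", "wy", "wz": the turn, a rotation vector about the tool's x, y, z each as a share of 180 degrees, from -1 to 1; "dx", "dy", "dz": the shift along the tool's x, y, z each as a share of 8 cm, from -1 to 1; "claw": the finger opening in mm, from 0 to 88.1. A call has 1 to 8 rows; each row is the pose to reach, as a shift and turn from the pose commanded when the call began, along the tool's axes at that moment, turning the shorter way round; what a row does not reach only later rows make up. A row lasts 1/10 s, in which the tool goes at most 50 mm and 8.59 degrees, less where a joint would pass 70% of its speed; a pose out of reach is approached as far as the arm can. A call with a number of a shift or a turn outside -1 to 1 is refused whole. A call with a gripper value outside its range is refused whole. The fingers move at their own pace and stop on an object; "force" is the grip in N (left out, the last holds). Time passes only in rows, so rows that repeat a pose let the fingers close. It gives the time, the measured TCP pose, the force, the opening and the grip force at its end, in the units of the state.
- get_state(): the state, without advancing time (a new reading comes with each control period).
- viewer.snapshot(name): name is "side" or "top" or "wrist"; returns (picture, depth): 480x640x3 uint8, red, green, blue; 480x640 float32, m along the optical axis (not along the pixel's ray), 0 where there is no reading.
- viewer.calibration(name): a dict with "vfov" (degrees; the focal length in pixels is half the picture's height over the tangent of half this angle, whatever the lens; pixels are square), "cx", "cy" (the principal point, pixels), "extrinsics" (4x4, takes a point from camera to world coordinates). Camera axes: x right, y down, z forward; pixel columns grow to the right and rows downward; lengths in m; the calibration is good to about 2 mm. A picture is of the moment at which its call begins: read the wrist's pose just before it. calibration takes no time and is no camera call; for the wrist camera it gives the pose at the moment of the call.
- workorder.finish_job(): hands the job in; it is judged then, once.
The state is a dict: "clock": time; "q": joint angles; "qd": joint speeds; "joint_torque": joint torques, N m; "tool_pos": TCP position; "eef_rot": TCP orientation; "contact_force": force on the tool from outside, world axes, zero at the start; "moment": the same for the moment, N m; "opening": opening from 0.0 (shut) to 1.0 (fully open); "finger_force": force on a finger pad.
Only numpy, scipy, OpenCV 4.12 (cv2) and the standard library are available. Lean on these libraries where they do the work, as an engineer would, in place of code of your own. Each camera call takes 0.05 s, during which the arm holds its last target. There are 200 camera calls.

## Task

A small steel jaw plate has slipped out of sight under the low grey riser. Pick up the flat hooked probe by its handle, feel for the plate with gentle pressure under the riser and drag it with the probe until it lies completely out in the open in front of the riser, then lay the probe flat on the worktop, clear of the riser, and let go. Do not force anything under there, and leave the other things where they stand.

Things in the scene. Friction and masses are not known exactly. Their poses are not given: they have to be found in the camera images.
- riser: Fixed low grey sheet riser on the worktop, 126 deep (x) x 252 wide (y) x 34 mm high; a timer and a small tub are fixed on its top. Origin: worktop level, middle of the space underneath. Its mouth is the whole -x side, at x = -60 mm. The space below is 28 mm high, with a back wall at x = +60 mm and side walls at y = +120 and -120 mm; in it are a support and the jaw plate.
- riser_mouth (a point): Middle of the riser's mouth, at worktop level; axes as the riser's: -x points straight out. The fixed support under the riser is not measured: an upright bar 96 mm long (x, centred in the riser's depth) and 12 mm thick (y), from worktop to roof, its centre line anywhere from y = +22 to +110 mm of the riser.
- riser_side (a point): Foot of the -y side wall, mid-depth; the 55 mm wide strip along this wall is empty. The jaw plate is not measured: a loose steel plate 50 x 22 x 10 mm with round ends, 55 to 115 g, lying flat, turned any way, on the support's -y side, its centre 36 to 60 mm from the support's centre line and at x = -25 to +10 mm of the riser.
- probe: Loose flat L-shaped probe, 160 g, lying flat. Origin: underside, below the middle of the handle. Handle: upright black block 36 (x) x 20 (y) x 46 mm high, gripped across its 20 mm (y). A flat metal strip 12 wide (y) and 6 mm thick, underside level with the handle's, runs from it along +x to x = 150 mm; at its end a hook 14 mm wide (x = 136 to 150 mm) reaches sideways to y = +38 mm.
- probe_hook (a point): Middle of the probe's hook (underside), 143 mm ahead of the probe's origin and 16 mm to its +y side.
- beaker: Loose glass beaker, 59 x 64 x 72 mm, left of the riser; bystander. Origin: centre of its underside.
- syringe: Loose syringe, 24 x 102 x 17 mm, lying left of the riser; bystander. Origin: centre of its underside.
- salt_tub: Loose round tub with a dark lid, 66 x 66 x 75 mm, right of the riser; bystander. Origin: centre of its underside.
Not all that is in view belongs to the job. What is shaped like the probe but turquoise is not meant.

How it is judged:
By the outcome, as a careful person would: the job done as asked, in the order asked, and still so for the second after the job is handed in, with the robot touching nothing.
It also fails if it takes over 61 s, if anything falls off the work surface, if the arm or the gripper's body presses on something with over 40 N, if the wrist force passes 120 N, or if a joint passes its speed limit or range.

## Working session

There is one attempt and no reset: what is moved stays moved. The work goes in short steps, Python scripts to look and compute and a tool call to move; the robot and the scene stay as the last step left them, time stands still between calls to the robot, and variables do not carry over. Pictures are saved under pics/ and viewed, at most 10 in all, crops included, and the job is handed in when it is done.

Besides the shell and the picture viewer there is one more tool, called after ">>>" in YAML: its name, and indented under it one key for each argument. step_arm: Moves the arm, as the interface text tells. Shift numbers are shares of 8 cm and turn numbers shares of 180 degrees, none past 1 either way. Its arguments: {"type":"object","properties":{"motion":{"type":"array","items":{"type":"object","properties":{"wx":{"type":"number","minimum":-1,"maximum":1},"wy":{"type":"number","minimum":-1,"maximum":1},"wz":{"type":"number","minimum":-1,"maximum":1},"dx":{"type":"number","minimum":-1,"maximum":1},"dy":{"type":"number","minimum":-1,"maximum":1},"dz":{"type":"number","minimum":-1,"maximum":1},"claw":{"type":"number"}}}},"force":{"type":"number"}},"required":["motion"]}

```bash
mkdir -p pics; cat > h.py <<'E'
import numpy as np,cv2
from plant import get_state,viewer,workorder
def snap(n):
    T=np.array(viewer.calibration(n)["extrinsics"]);c=viewer.calibration(n)
    p,d=viewer.snapshot(n)
    f=240/np.tan(np.radians(c["vfov"])/2)
    v,u=np.mgrid[0:480,0:640]
    P=np.stack([(u-c["cx"])/f*d,(v-c["cy"])/f*d,d],-1)@T[:3,:3].T+T[:3,3]
    P[d==0]=np.nan
    return p,d,P,T,f,c
def save(n,p): cv2.imwrite(n,p[...,::-1])
E
python3 - <<'E'
from h import *
s=get_state();print(s["clock"],s["tool_pos"],s["eef_rot"],s["opening"])
for n in("top","side"):
    p,d,P,T,f,c=snap(n);save(f"pics/{n}0.png",p);np.savez(f"{n}0.npz",p=p,P=P);print(n,f,c["cx"],c["cy"],T.round(3).tolist())
E
```

```text
0.0 [ 0.27197937 -0.56203154  0.23790468] [ 9.74694311e-01  2.23540065e-01 -2.86943248e-04 -8.69776184e-04] 0.9996865325222796
top 514.3217269232937 320.44271136410225 243.14814909360592 [[-0.006, -0.997, 0.079, 0.394], [-1.0, 0.006, -0.002, 0.335], [0.001, -0.079, -0.997, 1.231], [0.0, 0.0, 0.0, 1.0]]
side 570.2346431466698 315.54442538321024 240.0927200475561 [[-0.48, -0.624, 0.617, -0.248], [-0.877, 0.336, -0.342, 0.736], [0.006, -0.705, -0.709, 0.921], [0.0, 0.0, 0.0, 1.0]]
```

View pics/top0.png

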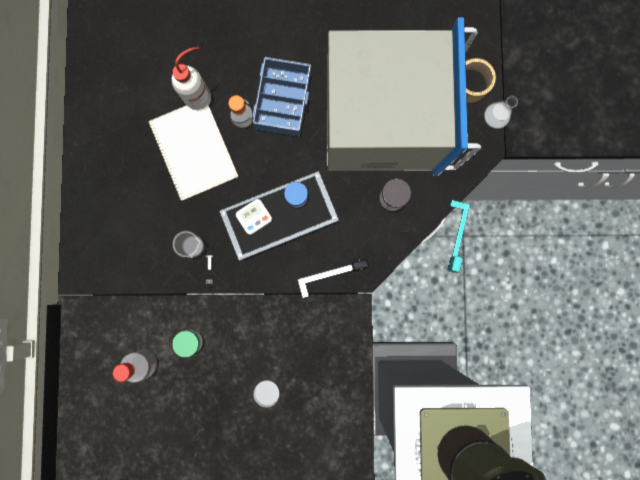

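View pics/side0.png

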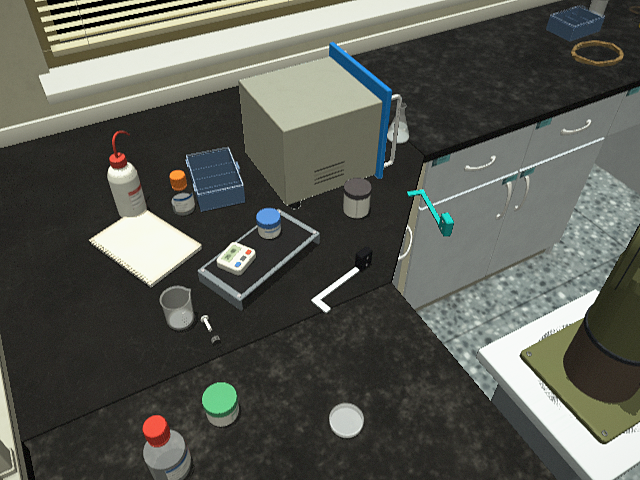

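The side view shows the dark riser with a light frame, timer and tub (258,255), its mouth facing the robot. The white probe has its black handle at top (360,265) and hook at (303,290). The turquoise look-alike at (460,235) is hanging past the edge. The white/black probe fits the description; I'll confirm it in a crop while measuring.

```bash
python3 - <<'E'
from h import *
z=np.load("top0.npz");p=z["p"];P=z["P"]
a=cv2.resize(p[165:305,165:425],None,fx=3,fy=3,interpolation=cv2.INTER_CUBIC)
save("pics/crop0.png",a)
def pt(u,v):print((u,v),P[v,u].round(3),p[v,u])
for q in [(270,235),(310,225),(240,220),(230,235),(360,265),(340,269),(320,274),(306,291),(270,265),(396,195),(188,243),(210,262),(363,263)]:pt(*q)
Z=P[...,2];sub=np.zeros_like(Z,bool);sub[165:275,215:345]=1
m=sub&(Z>.027)&(Z<.042)
r=cv2.minAreaRect(P[m][:,:2].astype(np.float32));print(r,m.sum());print(cv2.boxPoints(r))
m=np.zeros_like(Z,bool);m[250:300,345:375]=1;m&=(Z>.035)&(Z<.06)
print("handle",cv2.minAreaRect(P[m][:,:2].astype(np.float32)),m.sum(),P[m].mean(0))
m=np.zeros_like(Z,bool);m[255:302,295:372]=1;m&=(p.min(-1)>170)
print("strip",cv2.minAreaRect(P[m][:,:2].astype(np.float32)),m.sum(),np.median(P[m][:,2]));print(cv2.boxPoints(cv2.minAreaRect(P[m][:,:2].astype(np.float32))))
for n,(a,b,c,d) in dict(salt=(180,215,378,415),beaker=(228,262,170,208)).items():
    m=np.zeros_like(Z,bool);m[a:b,c:d]=1;m&=Z>.05;print(n,P[m].min(0),P[m].max(0))
E
```

```text
(270, 235) [0.509 0.451 0.033] [52 53 53]
(310, 225) [0.532 0.357 0.033] [54 54 54]
(240, 220) [0.542 0.518 0.053] [252 252 252]
(230, 235) [0.509 0.544 0.034] [193 202 208]
(360, 265) [0.437 0.243 0.049] [76 76 78]
(340, 269) [0.429 0.287 0.002] [252 252 253]
(320, 274) [0.417 0.335 0.005] [252 252 253]
(306, 291) [0.377 0.368 0.007] [250 250 251]
(270, 265) [0.44  0.454 0.   ] [49 48 46]
(396, 195) [0.594 0.161 0.078] [115 108 109]
(188, 243) [0.493 0.65  0.002] [152 152 154]
(210, 262) [0.447 0.596 0.009] [247 246 244]
(363, 263) [0.441 0.236 0.048] [71 71 73]
((0.5661031007766724, 0.40516072511672974), (0.13145571947097778, 0.3087497055530548), 22.400922775268555) 4446
[[0.4465051  0.52283853]
 [0.56416506 0.2373871 ]
 [0.68570113 0.28748292]
 [0.56804115 0.5729343 ]]
handle ((0.4372510612010956, 0.24154596030712128), (0.020587364211678505, 0.036242496222257614), 15.39011001586914) 135 [0.43740078 0.24217497 0.04446728]
strip ((0.4147638976573944, 0.3264334201812744), (0.04190470278263092, 0.13552391529083252), 29.458391189575195) 382 nan
[[0.36319566 0.37513044]
 [0.42984515 0.25712803]
 [0.46633214 0.2777364 ]
 [0.39968264 0.3957388 ]]
salt [0.56700422 0.12809385 0.05086295] [0.62948133 0.19260832 0.08203205]
beaker [0.45821508 0.60592032 0.05015257] [0.51504934 0.66724632 0.07558479]
```

View pics/crop0.png

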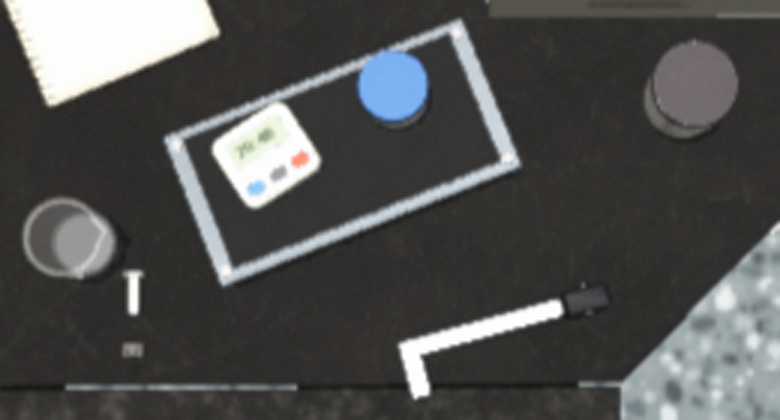

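```bash
cat >> h.py <<'E'
def cast(n,u,v,z):
    c=viewer.calibration(n);T=np.array(c["extrinsics"]);f=240/np.tan(np.radians(c["vfov"])/2)
    r=T[:3,:3]@np.array([(u-c["cx"])/f,(v-c["cy"])/f,1]);return T[:3,3]+r*(z-T[2,3])/r[2]
E
python3 - <<'E'
from h import *
z=np.load("top0.npz");p=z["p"];P=z["P"]
q=[(165,140),(462,18),(522,164),(222,287)]
C=np.array([cast("top",165+x/3-.33,165+y/3-.33,.034)[:2] for x,y in q]);print(C.round(4).tolist(),C.mean(0))
e=[np.linalg.norm(C[i]-C[(i+1)%4]) for i in range(4)];print(e)
# lateral dir (+y riser = left = from C[2] to C[3])
d=(C[3]-C[2])/np.linalg.norm(C[3]-C[2])+(C[0]-C[1])/np.linalg.norm(C[0]-C[1]);print("riser yaw",np.degrees(np.arctan2(d[1],d[0]))-90)
# probe strip mask by color, cast at z=.006
m=np.zeros(p.shape[:2],bool);m[255:302,295:358]=1;m&=p.min(-1)>150
vv,uu=np.nonzero(m);S=np.array([cast("top",u,v,.006)[:2] for u,v in zip(uu,vv)])
k=uu>313;A=S[k];c=A.mean(0);w,V=np.linalg.eigh(np.cov((A-c).T));a=V[:,1]*np.sign(V[1,1]);print("strip yaw",np.degrees(np.arctan2(a[1],a[0])),c)
n=np.array([-a[1],a[0]]);L=(S-c)@a;N=(S-c)@n;print(L.min(),L.max(),N.min(),N.max())
o=c+a*(L.max()-.150);print("origin from tip",o,"hook",o+.143*a+.016*n)
m=np.zeros(p.shape[:2],bool);m[250:300,345:375]=1;m&=(P[...,2]>.035)
vv,uu=np.nonzero(m);H=np.array([cast("top",u,v,.046)[:2] for u,v in zip(uu,vv)]).astype(np.float32)
print("handle",cv2.minAreaRect(H))
for u,v in[(200,400),(300,340),(200,300),(330,300),(300,280),(230,280),(365,300)]:print(P[v,u].round(3))
E
```

```text
[[0.5649, 0.5691], [0.6604, 0.3363], [0.5445, 0.2901], [0.4497, 0.5237]] [0.55485431 0.42980193]
[np.float64(0.25154840774496934), np.float64(0.12481848815242619), np.float64(0.252111126567414), np.float64(0.1238358224588927)]
riser yaw 22.202093236547853
strip yaw 105.37816311520545 [0.42163202 0.30477677]
-0.04734349652180479 0.08512551213795955 -0.007004578050866353 0.037983593078354916
origin from tip [0.438836   0.24222501] hook [0.38548688 0.3758621 ]
handle ((0.437023788690567, 0.24205061793327332), (0.020531147718429565, 0.03609493002295494), 15.602783203125)
[ 0.123  0.618 -0.005]
[ 0.261  0.383 -0.004]
[ 0.357  0.621 -0.001]
[ 0.355  0.311 -0.003]
[0.403 0.382 0.003]
[ 0.404  0.55  -0.   ]
[ 0.355  0.228 -0.002]
```

The crop shows the white L-probe with the black handle at (587,298) lying flat. It fits the description, and the turquoise one does not. The riser measures 252 x 125 mm, which matches.

Riser centre is (0.555, 0.430), yaw 22.2°. Probe origin is (0.438, 0.242), yaw 105.4°. I'm moving towards the handle now.

>>> step_arm:
  motion:
    - {"dx":1,"dy":-1}
    - {"dx":1,"dy":-1}
    - {"dx":1,"dy":-1}

```text
$.motion[0]: bad value
```

>>> step_arm:
  motion:
    - {"dx":1,"dy":-1}
    - {"dx":1,"dy":-1}
    - {"dx":1,"dy":-1}

```text
$.motion[0]: bad value
```

```bash
python3 -c "
from h import *
s=get_state();print(s['clock'],s['q'].round(2),s['tool_pos'],s['contact_force'])
P=np.load('top0.npz')['P'];print(np.nanmax(P[180:205,285:308,2]),np.nanmax(P[195:235,235:272,2]))"
```

```text
0.1 [ 1.15  0.69 -0.19  1.57  0.16  0.9  -0.22] [ 0.27198667 -0.56208784  0.23798105] [ 0.86825502 -0.15842355  0.15651972]
0.08881873197857604 0.05963201141166108
```

>>> step_arm:
  motion:
    - {"dx":1,"dy":-1,"dz":0,"wx":0,"wy":0,"wz":0,"claw":88}
    - {"dx":1,"dy":-1,"dz":0,"wx":0,"wy":0,"wz":0,"claw":88}
    - {"dx":1,"dy":-1,"dz":0,"wx":0,"wy":0,"wz":0,"claw":88}

```text
clock: 0.4
tool_pos: [0.3119, -0.4496, 0.2384]
eef_rot: [0.974, 0.227, 0.001, -0.002]
contact_force: [0.2, -1.0, -0.4]
opening: 0.996
finger_force: 0.0
```

>>> step_arm:
  motion:
    - {"dx":1,"dy":-1,"dz":0,"wx":0,"wy":0,"wz":0,"claw":88}
    - {"dx":1,"dy":-1,"dz":0,"wx":0,"wy":0,"wz":0,"claw":88}
    - {"dx":1,"dy":-1,"dz":0,"wx":0,"wy":0,"wz":0,"claw":88}

```text
clock: 0.7
tool_pos: [0.3484, -0.3435, 0.2387]
eef_rot: [0.974, 0.227, 0.0, -0.002]
contact_force: [0.4, 0.9, -0.3]
opening: 0.998
finger_force: 0.0
```

>>> step_arm:
  motion:
    - {"dx":1,"dy":-1,"dz":0,"wx":0,"wy":0,"wz":0,"claw":88}
    - {"dx":1,"dy":-1,"dz":0,"wx":0,"wy":0,"wz":0,"claw":88}
    - {"dx":1,"dy":-1,"dz":0,"wx":0,"wy":0,"wz":0,"claw":88}

```text
clock: 1.0
tool_pos: [0.3856, -0.2374, 0.2388]
eef_rot: [0.974, 0.227, 0.001, -0.001]
contact_force: [-0.1, -0.5, -0.5]
opening: 1.001
finger_force: 0.0
```

>>> step_arm:
  motion:
    - {"dx":1,"dy":-1,"dz":0,"wx":0,"wy":0,"wz":0,"claw":88}
    - {"dx":1,"dy":-1,"dz":0,"wx":0,"wy":0,"wz":0,"claw":88}
    - {"dx":1,"dy":-1,"dz":0,"wx":0,"wy":0,"wz":0,"claw":88}

```text
clock: 1.3
tool_pos: [0.4231, -0.1308, 0.2388]
eef_rot: [0.974, 0.227, 0.001, -0.001]
contact_force: [0.1, -0.3, -0.4]
opening: 1.0
finger_force: 0.0
```

```bash
python3 -c "
from h import *
s=get_state();print(s['clock'],s['q'].round(2),s['tool_pos'],s['contact_force'])"
```

```text
1.3 [ 0.31  0.46 -0.16  2.09  0.12  0.6  -1.05] [ 0.4230978  -0.13080842  0.23883602] [ 0.10622947 -0.29813204 -0.42893928]
```

>>> step_arm:
  motion:
    - {"dx":0.5,"dy":-1,"dz":0,"wx":0,"wy":0,"wz":0,"claw":88}
    - {"dx":0.5,"dy":-1,"dz":0,"wx":0,"wy":0,"wz":0,"claw":88}

```text
clock: 1.5
tool_pos: [0.4226, -0.045, 0.2386]
eef_rot: [0.975, 0.223, 0.0, 0.0]
contact_force: [0.1, 0.4, -0.8]
opening: 0.997
finger_force: 0.0
```

>>> step_arm:
  motion:
    - {"dx":0.5,"dy":-1,"dz":0,"wx":0,"wy":0,"wz":0,"claw":88}
    - {"dx":0.5,"dy":-1,"dz":0,"wx":0,"wy":0,"wz":0,"claw":88}

```text
clock: 1.7
tool_pos: [0.4238, 0.0453, 0.2387]
eef_rot: [0.975, 0.224, 0.0, 0.0]
contact_force: [1.1, 0.3, 0.0]
opening: 1.003
finger_force: 0.0
```

>>> step_arm:
  motion:
    - {"dx":0.5,"dy":-1,"dz":0,"wx":0,"wy":0,"wz":0,"claw":88}
    - {"dx":0.5,"dy":-1,"dz":0,"wx":0,"wy":0,"wz":0,"claw":88}

```text
clock: 1.9
tool_pos: [0.4251, 0.1351, 0.2387]
eef_rot: [0.975, 0.224, 0.0, 0.0]
contact_force: [-0.1, -0.4, -1.0]
opening: 0.997
finger_force: 0.0
```

>>> step_arm:
  motion:
    - {"dx":0.5,"dy":-1,"dz":0,"wx":0,"wy":0,"wz":-0.34,"claw":88}
    - {"dx":0.5,"dy":-1,"dz":0,"wx":0,"wy":0,"wz":-0.34,"claw":60}
    - {"dx":0.5,"dy":-1,"dz":0,"wx":0,"wy":0,"wz":-0.34,"claw":60}
    - {"dx":0.5,"dy":-1,"dz":0,"wx":0,"wy":0,"wz":-0.34,"claw":60}
    - {"dx":0.5,"dy":-1,"dz":0,"wx":0,"wy":0,"wz":-0.34,"claw":60}
    - {"dx":0.5,"dy":-1,"dz":0,"wx":0,"wy":0,"wz":-0.34,"claw":60}
    - {"dx":0.5,"dy":-1,"dz":0,"wx":0,"wy":0,"wz":-0.34,"claw":60}
    - {"dx":0.5,"dy":-1,"dz":0,"wx":0,"wy":0,"wz":-0.34,"claw":60}

```text
clock: 2.7
tool_pos: [0.4265, 0.2216, 0.2384]
eef_rot: [0.725, 0.688, -0.0, 0.0]
contact_force: [-0.8, -0.3, 0.4]
opening: 0.682
finger_force: 0.0
```

```bash
cat >> h.py <<'E'
R0=np.array([.555,.430]);RY=np.radians(22.2)
def psi(s): a=s["eef_rot"];return np.degrees(2*np.arctan2(a[1],a[0]))
def to(x,y,ps):
    "shares of a move to world x,y with tool x at yaw ps"
    s=get_state();p=np.radians(psi(s));d=np.array([x,y])-s["tool_pos"][:2]
    print("dx %.3f dy %.3f wz %.4f z %.4f t %.1f"%(d@[np.cos(p),np.sin(p)]/.08,d@[np.sin(p),-np.cos(p)]/.08,-((ps-psi(s)+180)%360-180)/180,s["tool_pos"][2],s["clock"]))
def rw(x,y): c,n=np.cos(RY),np.sin(RY);return R0+[c*x-n*y,n*x+c*y]
def wr(p): c,n=np.cos(RY),np.sin(RY);d=np.asarray(p)[:2]-R0;return np.array([c*d[0]+n*d[1],-n*d[0]+c*d[1]])
E
python3 -c "
from h import *
s=get_state();print(s['q'].round(2),s['tool_pos'],s['eef_rot'],psi(s));to(.4378,.2421,105.4)
p,d,P,T,f,c=snap('wrist');save('pics/w1.png',p);np.savez('w1.npz',p=p,P=P)"
```

```text
[-0.3   0.53 -0.43  1.98  0.33  0.7  -0.98] [0.42647711 0.22159567 0.23844038] [ 7.25373279e-01  6.88355697e-01 -1.56793154e-04  1.27644194e-04] 87.00017928759658
dx 0.263 dy 0.128 wz -0.1022 z 0.2384 t 2.7
```

View pics/w1.png

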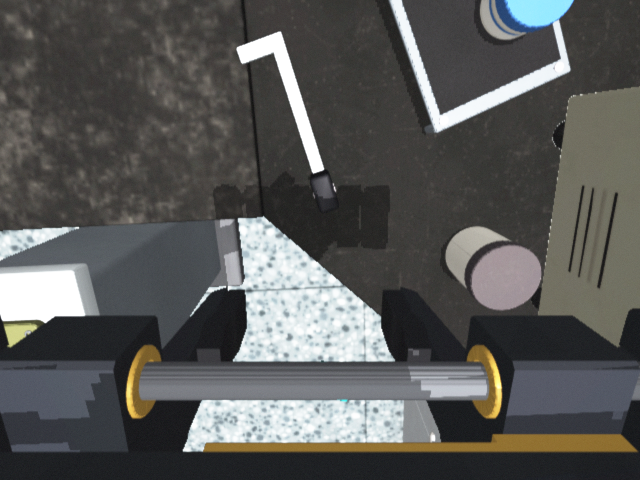

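The wrist view shows the handle at (323,192), the strip running up to the hook at (262,47), and the gripper body wide along the closing axis. I'll refine the probe pose from here.

```bash
python3 - <<'E'
from h import *
z=np.load("w1.npz");p=z["p"];P=z["P"]
m=np.zeros(p.shape[:2],np.uint8);m[25:180,230:335]=1;m&=(p.min(-1)>170).astype(np.uint8)
vv,uu=np.nonzero(m);S=np.array([cast("wrist",u,v,.006)[:2] for u,v in zip(uu,vv)])
k=vv>70;A=S[k];c=A.mean(0);w,V=np.linalg.eigh(np.cov((A-c).T));a=V[:,1]*np.sign(V[1,1]);n=np.array([-a[1],a[0]])
L=(S-c)@a;N=(S-c)@n;print("yaw",np.degrees(np.arctan2(a[1],a[0])),L.min(),L.max(),N.min(),N.max());print("origin",c+a*(L.max()-.150))
m=np.zeros(p.shape[:2],bool);m[165:215,300:345]=1;m&=(P[...,2]>.038)
print("handle",cv2.minAreaRect(P[m][:,:2].astype(np.float32)),np.median(P[m][:,2]))
# riser front corners
for u,v,h in[(433,130,.034),(568,68,.034)]:print("corner",cast("wrist",u,v,h),wr(cast("wrist",u,v,h)))
E
```

```text
yaw 105.13835503755053 -0.05150115199013763 0.08113946090870955 -0.006491525648414365 0.03787540224972809
origin [0.4362888  0.23955492]
handle ((0.43620049953460693, 0.2398478239774704), (0.019914310425519943, 0.035849861800670624), 14.93160629272461) 0.045050429911697776
corner [0.5386505  0.29088069 0.034     ] [-0.06770247 -0.12262897]
corner [0.65456463 0.33654359 0.034     ] [ 0.05687232 -0.12414812]
```

>>> step_arm:
  motion:
    - {"dx":0.239,"dy":0.116,"dz":0,"wx":0,"wy":0,"wz":-0.101,"claw":60}
    - {"dx":0.239,"dy":0.116,"dz":1,"wx":0,"wy":0,"wz":-0.101,"claw":60}
    - {"dx":0.239,"dy":0.116,"dz":1,"wx":0,"wy":0,"wz":-0.101,"claw":60}
    - {"dx":0.239,"dy":0.116,"dz":1,"wx":0,"wy":0,"wz":-0.101,"claw":60}

```text
clock: 3.15
tool_pos: [0.4342, 0.2391, 0.1556]
eef_rot: [0.608, 0.794, -0.004, -0.001]
contact_force: [-0.4, -0.1, 0.7]
opening: 0.678
finger_force: 0.0
```

>>> step_arm:
  motion:
    - {"dx":0,"dy":0,"dz":1,"wx":0,"wy":0,"wz":0,"claw":60}
    - {"dx":0,"dy":0,"dz":1,"wx":0,"wy":0,"wz":0,"claw":60}
    - {"dx":0,"dy":0,"dz":1,"wx":0,"wy":0,"wz":0,"claw":60}

```text
clock: 3.45
tool_pos: [0.4351, 0.2403, 0.0772]
eef_rot: [0.608, 0.794, -0.002, 0.0]
contact_force: [-0.8, -0.7, 0.7]
opening: 0.677
finger_force: 0.0
```

```bash
python3 - <<'E'
from h import *
s=get_state();to(.4368,.2402,105.2)
p,d,P,T,f,c=snap('wrist');save('pics/w2.png',p)
for n in [(.4363,.2397),(.438,.2422)]:
    q=np.linalg.inv(T)@np.r_[n,.046,1];print(q[0]/q[2]*f+c["cx"],q[1]/q[2]*f+c["cy"])
m=(P[...,2]>.036)&(P[...,2]<.052)&(np.hypot(P[...,0]-.437,P[...,1]-.241)<.03)
print(m.sum(),cv2.minAreaRect(P[m][:,:2].astype(np.float32)) if m.sum() else 0)
E
```

```text
dx -0.006 dy 0.020 wz -0.0006 z 0.0772 t 3.5
318.1135512930085 281.9234040424121
322.51367057547935 278.45012725586326
2385 ((0.4361834228038788, 0.24018751084804535), (0.020923184230923653, 0.03564796596765518), 15.077866554260254)
```

View pics/w2.png

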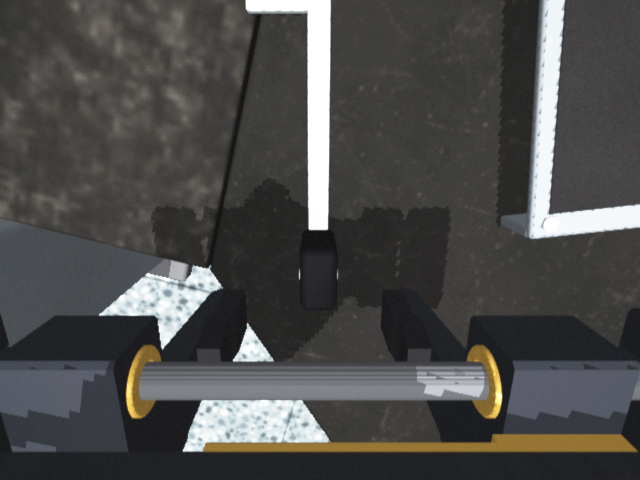

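The handle (318,270) is centred between the fingers and the strip is square to them. I'm descending and gripping.

>>> step_arm:
  motion:
    - {"dx":0,"dy":0.01,"dz":0.5,"wx":0,"wy":0,"wz":0,"claw":60}
    - {"dx":0,"dy":0.01,"dz":0.84,"wx":0,"wy":0,"wz":0,"claw":60}
    - {"dx":0,"dy":0.01,"dz":0.84,"wx":0,"wy":0,"wz":0,"claw":60}
    - {"dx":0,"dy":0.01,"dz":0.84,"wx":0,"wy":0,"wz":0,"claw":10}
    - {"dx":0,"dy":0.01,"dz":0.84,"wx":0,"wy":0,"wz":0,"claw":10}
    - {"dx":0,"dy":0.01,"dz":0.84,"wx":0,"wy":0,"wz":0,"claw":10}
    - {"dx":0,"dy":0.01,"dz":0.84,"wx":0,"wy":0,"wz":0,"claw":10}
    - {"dx":0,"dy":0.01,"dz":0.84,"wx":0,"wy":0,"wz":0,"claw":10}
  force: 50

```text
clock: 4.3
tool_pos: [0.4369, 0.2415, 0.0121]
eef_rot: [0.607, 0.794, 0.0, 0.0]
contact_force: [-0.6, 0.3, -0.5]
opening: 0.254
finger_force: 0.0
```

```bash
python3 -c "
from h import *
s=get_state();print(s['tool_pos'],psi(s),s['opening'],s['finger_force'],s['contact_force'],s['q'].round(2))"
```

```text
[0.43691539 0.2415175  0.01213026] 105.18878902926537 0.25421887838180546 0.0 [-0.57081687  0.33280821 -0.47031877] [-0.51  0.94 -0.14  2.08  0.71  0.17 -1.03]
```

Still closing. Hold, then lift slightly and pull away from the riser.

>>> step_arm:
  motion:
    - {"dx":0,"dy":0,"dz":0,"wx":0,"wy":0,"wz":0,"claw":10}
    - {"dx":0,"dy":0,"dz":0,"wx":0,"wy":0,"wz":0,"claw":10}
    - {"dx":0,"dy":0,"dz":0,"wx":0,"wy":0,"wz":0,"claw":10}
    - {"dx":0,"dy":0,"dz":-0.1,"wx":0,"wy":0,"wz":0,"claw":10}
    - {"dx":0,"dy":0,"dz":-0.25,"wx":0,"wy":0,"wz":0,"claw":10}
    - {"dx":0,"dy":0,"dz":-0.25,"wx":0,"wy":0,"wz":0,"claw":10}
  force: 50

```text
clock: 4.9
tool_pos: [0.437, 0.2416, 0.0325]
eef_rot: [0.607, 0.794, 0.001, 0.0]
contact_force: [1.0, -0.9, -1.7]
opening: 0.219
finger_force: 50.0
```

```bash
python3 -c "
from h import *
s=get_state();print(rw(-.235,-.102));to(*rw(-.235,-.102),22.2)
p,d,P,T,f,c=snap('wrist');save('pics/w3.png',p)
for r in (20,60,100,150,200): print(r,P[r,312:324].mean(0).round(4))"
```

```text
[0.37596017 0.24676862]
dx 0.263 dy -0.719 wz 0.4611 z 0.0325 t 4.9
20 [0.4072 0.3517 0.026 ]
60 [0.4108 0.3389 0.0257]
100 [0.4145 0.3252 0.0259]
150 [0.4195 0.3069 0.026 ]
200 [0.425  0.2871 0.0257]
```

>>> step_arm:
  motion:
    - {"dx":0.263,"dy":-0.719,"dz":0,"wx":0,"wy":0,"wz":0,"claw":10}
    - {"dx":0.263,"dy":-0.719,"dz":0,"wx":0,"wy":0,"wz":0,"claw":10}
    - {"dx":0.263,"dy":-0.719,"dz":0,"wx":0,"wy":0,"wz":0.461,"claw":10}
    - {"dx":0.263,"dy":-0.719,"dz":0,"wx":0,"wy":0,"wz":0.461,"claw":10}
    - {"dx":0.263,"dy":-0.719,"dz":0,"wx":0,"wy":0,"wz":0.461,"claw":10}
    - {"dx":0.263,"dy":-0.719,"dz":0,"wx":0,"wy":0,"wz":0.461,"claw":10}
    - {"dx":0.263,"dy":-0.719,"dz":0,"wx":0,"wy":0,"wz":0.461,"claw":10}
    - {"dx":0.263,"dy":-0.719,"dz":0,"wx":0,"wy":0,"wz":0.461,"claw":10}

```text
clock: 5.75
tool_pos: [0.3753, 0.2466, 0.0311]
eef_rot: [0.894, 0.449, -0.0, 0.0]
contact_force: [0.0, -0.0, -1.7]
opening: 0.22
finger_force: 50.0
```

```bash
python3 -c "
from h import *
s=get_state();print(s['tool_pos'],psi(s),s['q'].round(2));to(*rw(-.235,-.102),22.2)"
```

```text
[0.37529984 0.24660271 0.03109314] 53.30138302763444 [-0.66  0.89 -0.04  2.22  0.78  0.04 -2.11]
dx 0.007 dy 0.005 wz 0.1728 z 0.0311 t 5.8
```

>>> step_arm:
  motion:
    - {"dx":0,"dy":0,"dz":0,"wx":0,"wy":0,"wz":0.173,"claw":10}
    - {"dx":0,"dy":0,"dz":0,"wx":0,"wy":0,"wz":0.173,"claw":10}
    - {"dx":0,"dy":0,"dz":0,"wx":0,"wy":0,"wz":0.173,"claw":10}
    - {"dx":0,"dy":0,"dz":0,"wx":0,"wy":0,"wz":0.173,"claw":10}
    - {"dx":0,"dy":0,"dz":0,"wx":0,"wy":0,"wz":0.173,"claw":10}
    - {"dx":0,"dy":0,"dz":0,"wx":0,"wy":0,"wz":0.173,"claw":10}

```text
clock: 6.35
tool_pos: [0.3754, 0.2466, 0.0312]
eef_rot: [0.981, 0.196, -0.0, 0.0]
contact_force: [-0.2, 0.1, -1.5]
opening: 0.223
finger_force: 50.0
```

```bash
python3 - <<'E'
from h import *
s=get_state();print(s['tool_pos'],s['eef_rot'],psi(s),s['q'].round(2),wr(s['tool_pos']))
p,d,P,T,f,c=snap('top');save('pics/t2.png',cv2.resize(p[150:310,170:410],None,fx=3,fy=3,interpolation=cv2.INTER_CUBIC))
p,d,P,T,f,c=snap('wrist');save('pics/w4.png',p);np.savez('w4.npz',p=p,P=P)
E
```

```text
[0.37536466 0.24663994 0.03122294] [ 9.80531842e-01  1.96360001e-01 -2.20741021e-04  8.62652130e-05] 22.64836470864115 [-0.66  0.89 -0.04  2.22  0.78  0.04 -2.64] [-0.23559999 -0.10189413]
```

View pics/w4.png

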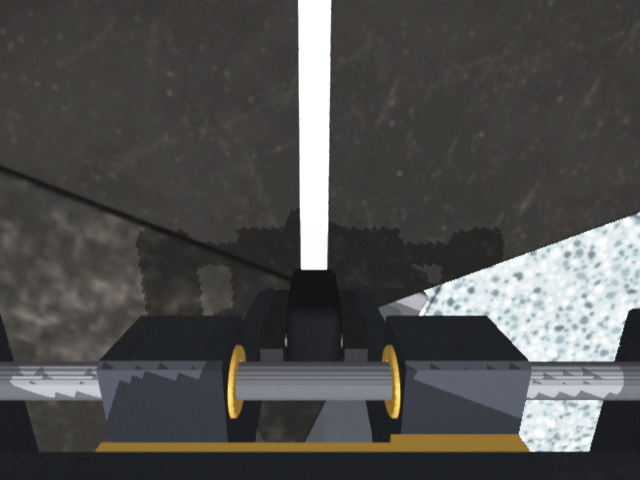

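The wrist view shows the strip square at column 314, but joint 7 is at −2.64, almost at its limit. I'll lay the probe down here, turn the open gripper half round over the handle, and regrip.

>>> step_arm:
  motion:
    - {"dx":0,"dy":0,"dz":0.12,"wx":0,"wy":0,"wz":0,"claw":10}
    - {"dx":0,"dy":0,"dz":0.2,"wx":0,"wy":0,"wz":0,"claw":10}
    - {"dx":0,"dy":0,"dz":0.235,"wx":0,"wy":0,"wz":0,"claw":10}
    - {"dx":0,"dy":0,"dz":0.235,"wx":0,"wy":0,"wz":0,"claw":10}
    - {"dx":0,"dy":0,"dz":0.235,"wx":0,"wy":0,"wz":0,"claw":10}

```text
clock: 6.95
tool_pos: [0.3797, 0.2492, 0.0165]
eef_rot: [0.981, 0.195, -0.005, 0.002]
contact_force: [-0.0, -0.9, -2.2]
opening: 0.221
finger_force: 50.0
```

>>> step_arm:
  motion:
    - {"dx":0,"dy":0,"dz":0,"wx":0,"wy":0,"wz":0,"claw":88}
    - {"dx":0,"dy":0,"dz":0,"wx":0,"wy":0,"wz":0,"claw":88}
    - {"dx":0,"dy":0,"dz":0,"wx":0,"wy":0,"wz":0,"claw":88}
    - {"dx":0,"dy":0,"dz":0,"wx":0,"wy":0,"wz":0,"claw":88}
    - {"dx":0,"dy":0,"dz":0,"wx":0,"wy":0,"wz":0,"claw":88}
    - {"dx":0,"dy":0,"dz":-0.2,"wx":0,"wy":0,"wz":0,"claw":88}
    - {"dx":0,"dy":0,"dz":-0.2,"wx":0,"wy":0,"wz":0,"claw":88}

```text
clock: 7.65
tool_pos: [0.3805, 0.2496, 0.0336]
eef_rot: [0.981, 0.195, -0.004, 0.001]
contact_force: [0.3, 0.5, -0.1]
opening: 0.832
finger_force: 0.0
```

>>> step_arm:
  motion:
    - {"dx":0,"dy":0,"dz":0,"wx":0,"wy":0,"wz":-0.38,"claw":88}
    - {"dx":0,"dy":0,"dz":0,"wx":0,"wy":0,"wz":-0.38,"claw":88}
    - {"dx":0,"dy":0,"dz":0,"wx":0,"wy":0,"wz":-0.38,"claw":88}
    - {"dx":0,"dy":0,"dz":0,"wx":0,"wy":0,"wz":-0.38,"claw":88}
    - {"dx":0,"dy":0,"dz":0,"wx":0,"wy":0,"wz":-0.38,"claw":88}
    - {"dx":0,"dy":0,"dz":0,"wx":0,"wy":0,"wz":-0.38,"claw":88}
    - {"dx":0,"dy":0,"dz":0,"wx":0,"wy":0,"wz":-0.38,"claw":88}
    - {"dx":0,"dy":0,"dz":0,"wx":0,"wy":0,"wz":-0.38,"claw":88}

```text
clock: 8.45
tool_pos: [0.3798, 0.2493, 0.0322]
eef_rot: [0.699, 0.715, -0.005, -0.001]
contact_force: [-0.3, 0.2, -0.2]
opening: 0.997
finger_force: 0.0
```

>>> step_arm:
  motion:
    - {"dx":0,"dy":0,"dz":0,"wx":0,"wy":0,"wz":-0.38,"claw":88}
    - {"dx":0,"dy":0,"dz":0,"wx":0,"wy":0,"wz":-0.38,"claw":88}
    - {"dx":0,"dy":0,"dz":0,"wx":0,"wy":0,"wz":-0.38,"claw":88}
    - {"dx":0,"dy":0,"dz":0,"wx":0,"wy":0,"wz":-0.38,"claw":88}
    - {"dx":0,"dy":0,"dz":0,"wx":0,"wy":0,"wz":-0.38,"claw":88}
    - {"dx":0,"dy":0,"dz":0,"wx":0,"wy":0,"wz":-0.38,"claw":88}
    - {"dx":0,"dy":0,"dz":0,"wx":0,"wy":0,"wz":-0.38,"claw":88}
    - {"dx":0,"dy":0,"dz":0,"wx":0,"wy":0,"wz":-0.38,"claw":88}

```text
clock: 9.25
tool_pos: [0.3797, 0.2492, 0.0321]
eef_rot: [0.177, 0.984, -0.003, -0.004]
contact_force: [0.3, 0.5, 0.2]
opening: 0.998
finger_force: 0.0
```

```bash
cat > probe.py <<'E'
from h import *
def probe():
    "probe yaw and origin from the top camera: white strip in front of the riser"
    p,d,P,T,f,c=snap("top")
    return p,P
E
python3 - <<'E'
from h import *
s=get_state();print(s['tool_pos'],s['eef_rot'],psi(s),s['q'].round(2))
p,d,P,T,f,c=snap('top');np.savez('t3.npz',p=p,P=P)
save('pics/t3.png',cv2.resize(p[150:310,180:430],None,fx=3,fy=3,interpolation=cv2.INTER_CUBIC))
E
```

```text
[0.37966809 0.24920965 0.03209987] [ 0.17668169  0.9842541  -0.00343163 -0.0039597 ] 159.64664421545743 [-0.35  0.93 -0.54  2.18  1.33  0.44 -0.8 ]
```

View pics/t3.png

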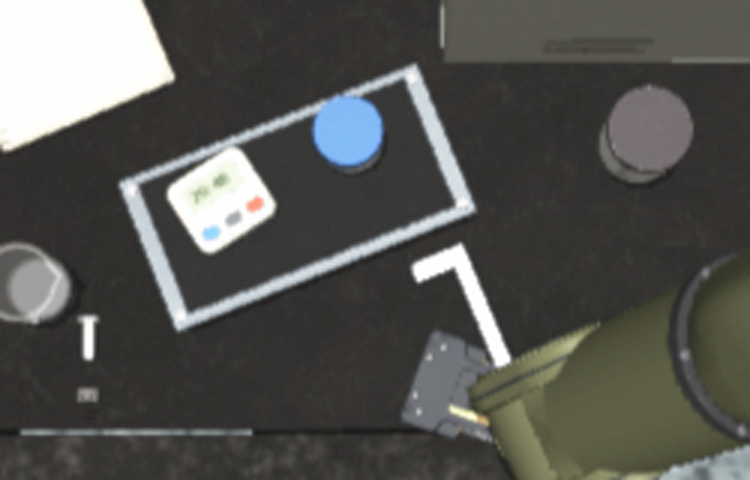

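The probe lies square to the mouth near the riser's right end, with the hook at crop (440,265) reaching left. I'll measure it and finish the turn.

```bash
cat > probe.py <<'E'
from h import *
def fit(p,box):
    m=np.zeros(p.shape[:2],bool);a,b,c,d=box;m[a:b,c:d]=1;m&=p.min(-1)>165
    vv,uu=np.nonzero(m);S=np.array([cast("top",u,v,.006)[:2] for u,v in zip(uu,vv)])
    R=np.array([wr(q) for q in S]);tip=R[:,0].max()
    k=R[:,0]<tip-.022;A=R[k];l=np.polyfit(A[:,0],A[:,1],1)
    print("tip x",tip,"line y at tip",np.polyval(l,tip),"yaw rel",np.degrees(np.arctan(l[0])),"ymax",R[:,1].max(),"origin",tip-.150,np.polyval(l,tip-.15),len(R))
E
python3 - <<'E'
from probe import *
z=np.load("t3.npz");fit(z["p"],(228,275,314,352))
s=get_state();print(wr(s['tool_pos']))
E
```

```text
tip x -0.0563974444621578 line y at tip -0.08206525784565878 yaw rel 9.842590820157591 ymax -0.047515530688339344 origin -0.2063974444621578 -0.10808960078217311 319
[-0.23068029 -0.1012948 ]
```

>>> step_arm:
  motion:
    - {"dx":0,"dy":0,"dz":0,"wx":0,"wy":0,"wz":-0.237,"claw":88}
    - {"dx":0,"dy":0,"dz":0,"wx":0,"wy":0,"wz":-0.237,"claw":88}
    - {"dx":0,"dy":0,"dz":0,"wx":0,"wy":0,"wz":-0.237,"claw":88}
    - {"dx":0,"dy":0,"dz":0,"wx":0,"wy":0,"wz":-0.237,"claw":88}
    - {"dx":0,"dy":0,"dz":0,"wx":0,"wy":0,"wz":-0.237,"claw":60}
    - {"dx":0,"dy":0,"dz":0,"wx":0,"wy":0,"wz":-0.237,"claw":60}

```text
clock: 9.9
tool_pos: [0.3797, 0.2492, 0.0322]
eef_rot: [-0.19, 0.982, -0.002, -0.005]
contact_force: [-0.8, 0.2, -0.1]
opening: 0.842
finger_force: 0.0
```

```bash
python3 - <<'E'
from h import *
s=get_state();print(s['tool_pos'],s['eef_rot'],psi(s),s['q'].round(2),wr(s['tool_pos']))
E
```

```text
[0.37970029 0.24919022 0.03215831] [-0.18953727  0.98185962 -0.00175011 -0.00492317] 201.8518642254287 [-0.31  0.95 -0.62  2.18  1.36  0.51 -0.08] [-0.23062215 -0.10117108]
```

```bash
sed -i 's/tip=R\[:,0\].max()/R=R[R[:,0]<-.07];tip=R[:,0].max()/' probe.py; python3 - <<'E'
from probe import *
z=np.load("t3.npz");fit(z["p"],(228,275,314,352))
m=z["p"][228:275,314:352].min(-1)>165
vv,uu=np.nonzero(m);R=np.array([wr(cast("top",u+314,v+228,.006)) for u,v in zip(uu,vv)]);print(np.histogram(R[:,0],bins=np.arange(-.2,-.04,.01)))
for a in np.arange(-.19,-.06,.01):
    k=abs(R[:,0]-a)<.005
    if k.any():print(a.round(3),R[k,1].min().round(4),R[k,1].max().round(4))
E
```

```text
tip x -0.08020084430581054 line y at tip -0.09954352255093155 yaw rel -0.7666080216673745 ymax -0.047515530688339344 origin -0.23020084430581053 -0.09753642767194329 314
(array([ 0,  5, 23, 21, 26, 22, 22, 22, 23, 22, 52, 76,  0,  0,  5]), array([-0.2 , -0.19, -0.18, -0.17, -0.16, -0.15, -0.14, -0.13, -0.12,
       -0.11, -0.1 , -0.09, -0.08, -0.07, -0.06, -0.05]))
-0.18 -0.1056 -0.094
-0.17 -0.1052 -0.0933
-0.16 -0.1054 -0.0475
-0.15 -0.1056 -0.059
-0.14 -0.1053 -0.0934
-0.13 -0.1055 -0.0936
-0.12 -0.1051 -0.0932
-0.11 -0.1057 -0.0934
-0.1 -0.1056 -0.0647
-0.09 -0.1052 -0.0612
-0.08 -0.1058 -0.0617
```

>>> step_arm:
  motion:
    - {"dx":0,"dy":0,"dz":0.24,"wx":0,"wy":0,"wz":0,"claw":50}
    - {"dx":0,"dy":0,"dz":0.24,"wx":0,"wy":0,"wz":0,"claw":10}
    - {"dx":0,"dy":0,"dz":0.24,"wx":0,"wy":0,"wz":0,"claw":10}
    - {"dx":0,"dy":0,"dz":0.24,"wx":0,"wy":0,"wz":0,"claw":10}
    - {"dx":0,"dy":0,"dz":0.24,"wx":0,"wy":0,"wz":0,"claw":10}
    - {"dx":0,"dy":0,"dz":0.24,"wx":0,"wy":0,"wz":0,"claw":10}
    - {"dx":0,"dy":0,"dz":0.24,"wx":0,"wy":0,"wz":0,"claw":10}
    - {"dx":0,"dy":0,"dz":0.24,"wx":0,"wy":0,"wz":0,"claw":10}
  force: 50

```text
clock: 10.7
tool_pos: [0.3799, 0.2494, 0.0137]
eef_rot: [-0.19, 0.982, -0.002, -0.004]
contact_force: [-0.8, 0.4, 3.4]
opening: 0.221
finger_force: 50.0
```

>>> step_arm:
  motion:
    - {"dx":0,"dy":0,"dz":0,"wx":0,"wy":0,"wz":0,"claw":10}
    - {"dx":0,"dy":0,"dz":0,"wx":0,"wy":0,"wz":0,"claw":10}
    - {"dx":0,"dy":0,"dz":0,"wx":0,"wy":0,"wz":0,"claw":10}

```text
clock: 11.0
tool_pos: [0.3799, 0.2495, 0.0137]
eef_rot: [-0.191, 0.982, -0.002, -0.004]
contact_force: [0.2, -1.4, 4.8]
opening: 0.224
finger_force: 50.0
```

```bash
python3 - <<'E'
from probe import *
s=get_state();print(s['tool_pos'],s['eef_rot'],psi(s),s['q'].round(2),wr(s['tool_pos']))
p,d,P,T,f,c=snap("top");fit(p,(228,268,314,352))
to(*rw(-.232,-.102),202.2)
E
```

```text
[0.3799335  0.24945005 0.0137222 ] [-0.19058927  0.9816598  -0.00167359 -0.00411868] 201.97457068230716 [-0.32  0.99 -0.6   2.18  1.44  0.49 -0.15] [-0.23030805 -0.10101863]
tip x -0.08020084430581054 line y at tip -0.0994949023801644 yaw rel 0.34427323950471406 ymax -0.062115782065152406 origin -0.23020084430581053 -0.10039621846075727 289
dx 0.021 dy -0.012 wz -0.0013 z 0.0137 t 11.1
```

>>> step_arm:
  motion:
    - {"dx":0,"dy":0,"dz":-0.03,"wx":0,"wy":0,"wz":0,"claw":10}
    - {"dx":0,"dy":-0.06,"dz":-0.03,"wx":0,"wy":0,"wz":-0.001,"claw":10}
    - {"dx":0,"dy":-0.06,"dz":-0.03,"wx":0,"wy":0,"wz":-0.001,"claw":10}
    - {"dx":-0.1,"dy":-0.06,"dz":-0.03,"wx":0,"wy":0,"wz":-0.001,"claw":10}
    - {"dx":-0.2,"dy":-0.06,"dz":-0.03,"wx":0,"wy":0,"wz":-0.001,"claw":10}
    - {"dx":-0.3,"dy":-0.06,"dz":-0.03,"wx":0,"wy":0,"wz":-0.001,"claw":10}
    - {"dx":-0.4,"dy":-0.06,"dz":-0.03,"wx":0,"wy":0,"wz":-0.001,"claw":10}
    - {"dx":-0.4,"dy":-0.06,"dz":-0.03,"wx":0,"wy":0,"wz":-0.001,"claw":10}

```text
clock: 11.85
tool_pos: [0.4123, 0.2569, 0.0153]
eef_rot: [-0.191, 0.982, -0.002, -0.004]
contact_force: [1.0, 0.2, -1.3]
opening: 0.223
finger_force: 50.0
```

```bash
cat > st.py <<'E'
from h import *
s=get_state();c,n=np.cos(RY),np.sin(RY);F=s["contact_force"]
w=wr(s["tool_pos"]);print("t %.1f hooktip x %.1f yp %.1f z %.1f psi %.2f F riser %.1f %.1f %.1f"%(s["clock"],w[0]*1e3+150,w[1]*1e3,s["tool_pos"][2]*1e3,psi(s)%360,c*F[0]+n*F[1],-n*F[0]+c*F[1],F[2]),"q",s["q"].round(2),"M",s["moment"].round(2),"tilt",s["eef_rot"].round(4))
E
python3 st.py
```

```text
t 11.8 hooktip x -47.5 yp -106.4 z 15.3 psi 202.06 F riser 1.0 -0.2 -1.3 q [-0.29  1.   -0.61  2.09  1.29  0.53  0.05] M [ 0.04 -0.08 -0.01] tilt [-0.1913  0.9815 -0.0017 -0.004 ]
```

>>> step_arm:
  motion:
    - {"dx":-0.12,"dy":0,"dz":0,"wx":0,"wy":0,"wz":0,"claw":10}
    - {"dx":-0.24,"dy":0,"dz":0,"wx":0,"wy":0,"wz":0,"claw":10}
    - {"dx":-0.36,"dy":0,"dz":0,"wx":0,"wy":0,"wz":0,"claw":10}
    - {"dx":-0.48,"dy":0,"dz":0,"wx":0,"wy":0,"wz":0,"claw":10}
    - {"dx":-0.6,"dy":0,"dz":0,"wx":0,"wy":0,"wz":0,"claw":10}
    - {"dx":-0.72,"dy":0,"dz":0,"wx":0,"wy":0,"wz":0,"claw":10}
    - {"dx":-0.72,"dy":0,"dz":0,"wx":0,"wy":0,"wz":0,"claw":10}

```text
clock: 12.55
tool_pos: [0.4653, 0.2785, 0.0147]
eef_rot: [-0.191, 0.981, -0.002, -0.004]
contact_force: [-0.2, 0.5, -1.0]
opening: 0.221
finger_force: 50.0
```

>>> step_arm:
  motion:
    - {"dx":-0.1,"dy":0,"dz":0,"wx":0,"wy":0,"wz":0,"claw":10}
    - {"dx":-0.2,"dy":0,"dz":0,"wx":0,"wy":0,"wz":0,"claw":10}
    - {"dx":-0.3,"dy":0,"dz":0,"wx":0,"wy":0,"wz":0,"claw":10}
    - {"dx":-0.4,"dy":0,"dz":0,"wx":0,"wy":0,"wz":0,"claw":10}
    - {"dx":-0.46,"dy":0,"dz":0,"wx":0,"wy":0,"wz":0,"claw":10}
    - {"dx":-0.52,"dy":0,"dz":0,"wx":0,"wy":0,"wz":0,"claw":10}
    - {"dx":-0.52,"dy":0,"dz":0,"wx":0,"wy":0,"wz":0,"claw":10}

```text
clock: 13.25
tool_pos: [0.5038, 0.2945, 0.0146]
eef_rot: [-0.192, 0.981, -0.002, -0.004]
contact_force: [0.3, 0.4, -1.8]
opening: 0.224
finger_force: 50.0
```

```bash
python3 st.py
```

```text
t 13.2 hooktip x 51.4 yp -106.1 z 14.6 psi 202.12 F riser 0.4 0.2 -1.8 q [-0.22  1.07 -0.71  1.79  1.05  0.72  0.42] M [ 0.07 -0.06  0.02] tilt [-0.1918  0.9814 -0.0016 -0.0041]
```

>>> step_arm:
  motion:
    - {"dx":-0.02,"dy":0.1,"dz":0,"wx":0,"wy":0,"wz":0,"claw":10}
    - {"dx":-0.02,"dy":0.2,"dz":0,"wx":0,"wy":0,"wz":0,"claw":10}
    - {"dx":-0.02,"dy":0.3,"dz":0,"wx":0,"wy":0,"wz":0,"claw":10}
    - {"dx":-0.02,"dy":0.4,"dz":0,"wx":0,"wy":0,"wz":0,"claw":10}
    - {"dx":-0.02,"dy":0.45,"dz":0,"wx":0,"wy":0,"wz":0,"claw":10}
    - {"dx":-0.02,"dy":0.45,"dz":0,"wx":0,"wy":0,"wz":0,"claw":10}

```text
clock: 13.85
tool_pos: [0.4904, 0.3293, 0.0147]
eef_rot: [-0.193, 0.981, -0.001, -0.004]
contact_force: [-0.1, -0.4, -2.6]
opening: 0.22
finger_force: 50.0
```

>>> step_arm:
  motion:
    - {"dx":0,"dy":0.04,"dz":0,"wx":0,"wy":0,"wz":0,"claw":10}
    - {"dx":0,"dy":0.08,"dz":0,"wx":0,"wy":0,"wz":0,"claw":10}
    - {"dx":0,"dy":0.12,"dz":0,"wx":0,"wy":0,"wz":0,"claw":10}
    - {"dx":0,"dy":0.16,"dz":0,"wx":0,"wy":0,"wz":0,"claw":10}
    - {"dx":0,"dy":0.2,"dz":0,"wx":0,"wy":0,"wz":0,"claw":10}
    - {"dx":0,"dy":0.24,"dz":0,"wx":0,"wy":0,"wz":0,"claw":10}
    - {"dx":0,"dy":0.28,"dz":0,"wx":0,"wy":0,"wz":0,"claw":10}
    - {"dx":0,"dy":0.28,"dz":0,"wx":0,"wy":0,"wz":0,"claw":10}

```text
clock: 14.65
tool_pos: [0.4822, 0.3497, 0.0146]
eef_rot: [-0.192, 0.981, -0.001, -0.004]
contact_force: [0.0, 0.2, -2.2]
opening: 0.22
finger_force: 50.0
```

```bash
python3 st.py
```

```text
t 14.7 hooktip x 52.3 yp -46.9 z 14.6 psi 202.20 F riser 0.1 0.2 -2.2 q [-0.32  1.08 -0.71  1.76  1.03  0.74  0.36] M [ 0.11 -0.04 -0.02] tilt [-0.1925  0.9813 -0.0014 -0.0044]
```

>>> step_arm:
  motion:
    - {"dx":0,"dy":0.02,"dz":0,"wx":0,"wy":0,"wz":0,"claw":10}
    - {"dx":0,"dy":0.04,"dz":0,"wx":0,"wy":0,"wz":0,"claw":10}
    - {"dx":0,"dy":0.06,"dz":0,"wx":0,"wy":0,"wz":0,"claw":10}
    - {"dx":0,"dy":0.08,"dz":0,"wx":0,"wy":0,"wz":0,"claw":10}
    - {"dx":0,"dy":0.08,"dz":0,"wx":0,"wy":0,"wz":0,"claw":10}

```text
clock: 15.15
tool_pos: [0.48, 0.3552, 0.0146]
eef_rot: [-0.192, 0.981, -0.002, -0.004]
contact_force: [0.9, 1.3, -1.1]
opening: 0.225
finger_force: 50.0
```

```bash
python3 st.py
```

```text
t 15.2 hooktip x 52.3 yp -40.9 z 14.6 psi 202.17 F riser 1.3 0.9 -1.1 q [-0.33  1.08 -0.71  1.75  1.02  0.74  0.36] M [ 0.02 -0.12  0.02] tilt [-0.1923  0.9813 -0.0016 -0.0044]
```

>>> step_arm:
  motion:
    - {"dx":0,"dy":0.02,"dz":0,"wx":0,"wy":0,"wz":0,"claw":10}
    - {"dx":0,"dy":0.04,"dz":0,"wx":0,"wy":0,"wz":0,"claw":10}
    - {"dx":0,"dy":0.06,"dz":0,"wx":0,"wy":0,"wz":0,"claw":10}
    - {"dx":0,"dy":0.06,"dz":0,"wx":0,"wy":0,"wz":0,"claw":10}

```text
clock: 15.55
tool_pos: [0.4782, 0.3597, 0.0146]
eef_rot: [-0.192, 0.981, -0.002, -0.004]
contact_force: [0.1, -0.4, -2.1]
opening: 0.219
finger_force: 50.0
```

>>> step_arm:
  motion:
    - {"dx":0,"dy":0.02,"dz":0,"wx":0,"wy":0,"wz":0,"claw":10}
    - {"dx":0,"dy":0.04,"dz":0,"wx":0,"wy":0,"wz":0,"claw":10}
    - {"dx":0,"dy":0.06,"dz":0,"wx":0,"wy":0,"wz":0,"claw":10}
    - {"dx":0,"dy":0.06,"dz":0,"wx":0,"wy":0,"wz":0,"claw":10}

```text
clock: 15.95
tool_pos: [0.4764, 0.3641, 0.0145]
eef_rot: [-0.192, 0.981, -0.002, -0.004]
contact_force: [-0.2, -0.8, -1.6]
opening: 0.221
finger_force: 50.0
```

>>> step_arm:
  motion:
    - {"dx":0,"dy":0.02,"dz":0,"wx":0,"wy":0,"wz":0,"claw":10}
    - {"dx":0,"dy":0.04,"dz":0,"wx":0,"wy":0,"wz":0,"claw":10}
    - {"dx":0,"dy":0.06,"dz":0,"wx":0,"wy":0,"wz":0,"claw":10}
    - {"dx":0,"dy":0.06,"dz":0,"wx":0,"wy":0,"wz":0,"claw":10}

```text
clock: 16.35
tool_pos: [0.4746, 0.3686, 0.0145]
eef_rot: [-0.192, 0.981, -0.002, -0.004]
contact_force: [-0.7, 0.5, -1.5]
opening: 0.222
finger_force: 50.0
```

>>> step_arm:
  motion:
    - {"dx":0,"dy":0.02,"dz":0,"wx":0,"wy":0,"wz":0,"claw":10}
    - {"dx":0,"dy":0.04,"dz":0,"wx":0,"wy":0,"wz":0,"claw":10}
    - {"dx":0,"dy":0.06,"dz":0,"wx":0,"wy":0,"wz":0,"claw":10}
    - {"dx":0,"dy":0.06,"dz":0,"wx":0,"wy":0,"wz":0,"claw":10}

```text
clock: 16.75
tool_pos: [0.4728, 0.373, 0.0145]
eef_rot: [-0.192, 0.981, -0.002, -0.004]
contact_force: [-0.3, 0.0, -0.9]
opening: 0.224
finger_force: 50.0
```

>>> step_arm:
  motion:
    - {"dx":0,"dy":0.02,"dz":0,"wx":0,"wy":0,"wz":0,"claw":10}
    - {"dx":0,"dy":0.04,"dz":0,"wx":0,"wy":0,"wz":0,"claw":10}
    - {"dx":0,"dy":0.06,"dz":0,"wx":0,"wy":0,"wz":0,"claw":10}
    - {"dx":0,"dy":0.06,"dz":0,"wx":0,"wy":0,"wz":0,"claw":10}

```text
clock: 17.15
tool_pos: [0.4709, 0.3775, 0.0145]
eef_rot: [-0.192, 0.981, -0.002, -0.004]
contact_force: [-0.2, -0.3, -0.9]
opening: 0.225
finger_force: 50.0
```

>>> step_arm:
  motion:
    - {"dx":0,"dy":0.02,"dz":0,"wx":0,"wy":0,"wz":0,"claw":10}
    - {"dx":0,"dy":0.04,"dz":0,"wx":0,"wy":0,"wz":0,"claw":10}
    - {"dx":0,"dy":0.06,"dz":0,"wx":0,"wy":0,"wz":0,"claw":10}
    - {"dx":0,"dy":0.06,"dz":0,"wx":0,"wy":0,"wz":0,"claw":10}

```text
clock: 17.55
tool_pos: [0.4691, 0.3819, 0.0145]
eef_rot: [-0.192, 0.981, -0.002, -0.004]
contact_force: [-0.7, 0.1, -1.1]
opening: 0.223
finger_force: 50.0
```

>>> step_arm:
  motion:
    - {"dx":0,"dy":0.02,"dz":0,"wx":0,"wy":0,"wz":0,"claw":10}
    - {"dx":0,"dy":0.04,"dz":0,"wx":0,"wy":0,"wz":0,"claw":10}
    - {"dx":0,"dy":0.06,"dz":0,"wx":0,"wy":0,"wz":0,"claw":10}
    - {"dx":0,"dy":0.06,"dz":0,"wx":0,"wy":0,"wz":0,"claw":10}

```text
clock: 17.95
tool_pos: [0.4673, 0.3864, 0.0145]
eef_rot: [-0.192, 0.981, -0.002, -0.004]
contact_force: [-0.5, 0.1, -0.9]
opening: 0.222
finger_force: 50.0
```

```bash
python3 st.py
```

```text
t 17.9 hooktip x 52.4 yp -7.2 z 14.5 psi 202.18 F riser -0.5 0.3 -0.9 q [-0.38  1.09 -0.72  1.72  1.01  0.76  0.33] M [ 0.04 -0.01  0.03] tilt [-0.1923  0.9813 -0.0015 -0.0044]
```

>>> step_arm:
  motion:
    - {"dx":0,"dy":0.02,"dz":0,"wx":0,"wy":0,"wz":0,"claw":10}
    - {"dx":0,"dy":0.04,"dz":0,"wx":0,"wy":0,"wz":0,"claw":10}
    - {"dx":0,"dy":0.06,"dz":0,"wx":0,"wy":0,"wz":0,"claw":10}
    - {"dx":0,"dy":0.06,"dz":0,"wx":0,"wy":0,"wz":0,"claw":10}

```text
clock: 18.35
tool_pos: [0.4655, 0.3909, 0.0145]
eef_rot: [-0.192, 0.981, -0.002, -0.004]
contact_force: [-0.5, 0.5, -1.1]
opening: 0.221
finger_force: 50.0
```

>>> step_arm:
  motion:
    - {"dx":0,"dy":0.02,"dz":0,"wx":0,"wy":0,"wz":0,"claw":10}
    - {"dx":0,"dy":0.04,"dz":0,"wx":0,"wy":0,"wz":0,"claw":10}
    - {"dx":0,"dy":0.06,"dz":0,"wx":0,"wy":0,"wz":0,"claw":10}
    - {"dx":0,"dy":0.06,"dz":0,"wx":0,"wy":0,"wz":0,"claw":10}

```text
clock: 18.75
tool_pos: [0.4637, 0.3953, 0.0145]
eef_rot: [-0.192, 0.981, -0.002, -0.004]
contact_force: [0.0, -0.3, -1.5]
opening: 0.219
finger_force: 50.0
```

>>> step_arm:
  motion:
    - {"dx":0,"dy":0.02,"dz":0,"wx":0,"wy":0,"wz":0,"claw":10}
    - {"dx":0,"dy":0.04,"dz":0,"wx":0,"wy":0,"wz":0,"claw":10}
    - {"dx":0,"dy":0.06,"dz":0,"wx":0,"wy":0,"wz":0,"claw":10}
    - {"dx":0,"dy":0.06,"dz":0,"wx":0,"wy":0,"wz":0,"claw":10}

```text
clock: 19.15
tool_pos: [0.4619, 0.3997, 0.0145]
eef_rot: [-0.192, 0.981, -0.002, -0.004]
contact_force: [-0.3, 0.2, -1.6]
opening: 0.221
finger_force: 50.0
```

>>> step_arm:
  motion:
    - {"dx":0,"dy":0.02,"dz":0,"wx":0,"wy":0,"wz":0,"claw":10}
    - {"dx":0,"dy":0.04,"dz":0,"wx":0,"wy":0,"wz":0,"claw":10}
    - {"dx":0,"dy":0.06,"dz":0,"wx":0,"wy":0,"wz":0,"claw":10}
    - {"dx":0,"dy":0.06,"dz":0,"wx":0,"wy":0,"wz":0,"claw":10}

```text
clock: 19.55
tool_pos: [0.4601, 0.4042, 0.0145]
eef_rot: [-0.192, 0.981, -0.002, -0.004]
contact_force: [0.4, -0.2, -1.5]
opening: 0.222
finger_force: 50.0
```

>>> step_arm:
  motion:
    - {"dx":0,"dy":0.02,"dz":0,"wx":0,"wy":0,"wz":0,"claw":10}
    - {"dx":0,"dy":0.04,"dz":0,"wx":0,"wy":0,"wz":0,"claw":10}
    - {"dx":0,"dy":0.06,"dz":0,"wx":0,"wy":0,"wz":0,"claw":10}
    - {"dx":0,"dy":0.06,"dz":0,"wx":0,"wy":0,"wz":0,"claw":10}

```text
clock: 19.95
tool_pos: [0.4583, 0.4085, 0.0144]
eef_rot: [-0.192, 0.981, -0.002, -0.004]
contact_force: [0.5, -0.6, -1.3]
opening: 0.217
finger_force: 50.0
```

```bash
python3 st.py
```

```text
t 19.9 hooktip x 52.3 yp 16.6 z 14.4 psi 202.17 F riser 0.3 -0.7 -1.3 q [-0.42  1.1  -0.72  1.7   1.    0.77  0.31] M [ 0.08 -0.06  0.01] tilt [-0.1923  0.9813 -0.0016 -0.0044]
```

>>> step_arm:
  motion:
    - {"dx":0,"dy":0.02,"dz":0,"wx":0,"wy":0,"wz":0,"claw":10}
    - {"dx":0,"dy":0.04,"dz":0,"wx":0,"wy":0,"wz":0,"claw":10}
    - {"dx":0,"dy":0.06,"dz":0,"wx":0,"wy":0,"wz":0,"claw":10}
    - {"dx":0,"dy":0.06,"dz":0,"wx":0,"wy":0,"wz":0,"claw":10}

```text
clock: 20.35
tool_pos: [0.4564, 0.4131, 0.0144]
eef_rot: [-0.192, 0.981, -0.001, -0.004]
contact_force: [-0.3, 0.1, -2.3]
opening: 0.222
finger_force: 50.0
```

>>> step_arm:
  motion:
    - {"dx":0,"dy":0.02,"dz":0,"wx":0,"wy":0,"wz":0,"claw":10}
    - {"dx":0,"dy":0.04,"dz":0,"wx":0,"wy":0,"wz":0,"claw":10}
    - {"dx":0,"dy":0.06,"dz":0,"wx":0,"wy":0,"wz":0,"claw":10}
    - {"dx":0,"dy":0.06,"dz":0,"wx":0,"wy":0,"wz":0,"claw":10}

```text
clock: 20.75
tool_pos: [0.4546, 0.4176, 0.0144]
eef_rot: [-0.192, 0.981, -0.001, -0.004]
contact_force: [-0.6, -0.2, -1.8]
opening: 0.218
finger_force: 50.0
```

>>> step_arm:
  motion:
    - {"dx":0,"dy":0.02,"dz":0,"wx":0,"wy":0,"wz":0,"claw":10}
    - {"dx":0,"dy":0.04,"dz":0,"wx":0,"wy":0,"wz":0,"claw":10}
    - {"dx":0,"dy":0.06,"dz":0,"wx":0,"wy":0,"wz":0,"claw":10}
    - {"dx":0,"dy":0.06,"dz":0,"wx":0,"wy":0,"wz":0,"claw":10}

```text
clock: 21.15
tool_pos: [0.4534, 0.4204, 0.0142]
eef_rot: [-0.192, 0.981, -0.003, -0.004]
contact_force: [0.4, -4.4, -0.6]
opening: 0.22
finger_force: 50.0
```

Contact at about 4 N with the hook tip at y≈68 mm, so this is the support (or the plate lying against it). I'm backing off and then drawing straight out.

>>> step_arm:
  motion:
    - {"dx":0,"dy":-0.03,"dz":0,"wx":0,"wy":0,"wz":0,"claw":10}
    - {"dx":0,"dy":-0.05,"dz":0,"wx":0,"wy":0,"wz":0,"claw":10}
    - {"dx":0.02,"dy":-0.05,"dz":0,"wx":0,"wy":0,"wz":0,"claw":10}
    - {"dx":0.05,"dy":-0.05,"dz":0,"wx":0,"wy":0,"wz":0,"claw":10}
    - {"dx":0.08,"dy":-0.05,"dz":0,"wx":0,"wy":0,"wz":0,"claw":10}
    - {"dx":0.12,"dy":-0.05,"dz":0,"wx":0,"wy":0,"wz":0,"claw":10}
    - {"dx":0.12,"dy":-0.05,"dz":0,"wx":0,"wy":0,"wz":0,"claw":10}

```text
clock: 21.85
tool_pos: [0.4449, 0.4142, 0.0145]
eef_rot: [-0.193, 0.981, -0.002, -0.005]
contact_force: [0.9, -0.0, -1.7]
opening: 0.221
finger_force: 50.0
```

```bash
python3 st.py
```

```text
t 21.9 hooktip x 42.1 yp 26.9 z 14.5 psi 202.21 F riser 0.8 -0.4 -1.7 q [-0.44  1.09 -0.72  1.72  1.01  0.76  0.28] M [ 0.06 -0.05  0.04] tilt [-0.1926  0.9813 -0.0018 -0.0047]
```

No resistance, so I'm pulling on gently in stages.

>>> step_arm:
  motion:
    - {"dx":0.05,"dy":0,"dz":0,"wx":0,"wy":0,"wz":0,"claw":10}
    - {"dx":0.1,"dy":0,"dz":0,"wx":0,"wy":0,"wz":0,"claw":10}
    - {"dx":0.15,"dy":0,"dz":0,"wx":0,"wy":0,"wz":0,"claw":10}
    - {"dx":0.2,"dy":0,"dz":0,"wx":0,"wy":0,"wz":0,"claw":10}
    - {"dx":0.2,"dy":0,"dz":0,"wx":0,"wy":0,"wz":0,"claw":10}

```text
clock: 22.35
tool_pos: [0.4301, 0.4079, 0.0147]
eef_rot: [-0.193, 0.981, -0.002, -0.005]
contact_force: [0.6, -0.3, -1.5]
opening: 0.221
finger_force: 50.0
```

```bash
python3 st.py
```

```text
t 22.4 hooktip x 26.0 yp 26.7 z 14.7 psi 202.20 F riser 0.5 -0.5 -1.5 q [-0.45  1.08 -0.71  1.76  1.03  0.73  0.23] M [ 0.05 -0.09 -0.06] tilt [-0.1925  0.9813 -0.002  -0.0047]
```

>>> step_arm:
  motion:
    - {"dx":0.08,"dy":0,"dz":0,"wx":0,"wy":0,"wz":0,"claw":10}
    - {"dx":0.16,"dy":0,"dz":0,"wx":0,"wy":0,"wz":0,"claw":10}
    - {"dx":0.24,"dy":0,"dz":0,"wx":0,"wy":0,"wz":0,"claw":10}
    - {"dx":0.32,"dy":0,"dz":0,"wx":0,"wy":0,"wz":0,"claw":10}
    - {"dx":0.4,"dy":0,"dz":0,"wx":0,"wy":0,"wz":0,"claw":10}
    - {"dx":0.4,"dy":0,"dz":0,"wx":0,"wy":0,"wz":0,"claw":10}

```text
clock: 22.95
tool_pos: [0.4, 0.3955, 0.0149]
eef_rot: [-0.193, 0.981, -0.002, -0.005]
contact_force: [-0.2, -0.8, -2.1]
opening: 0.224
finger_force: 50.0
```

```bash
python3 st.py
```

```text
t 22.9 hooktip x -6.6 yp 26.6 z 14.9 psi 202.23 F riser -0.5 -0.6 -2.1 q [-0.48  1.05 -0.68  1.86  1.07  0.67  0.13] M [-0.07 -0.09 -0.03] tilt [-0.1928  0.9812 -0.0023 -0.005 ]
```

>>> step_arm:
  motion:
    - {"dx":0.1,"dy":0,"dz":0,"wx":0,"wy":0,"wz":0,"claw":10}
    - {"dx":0.2,"dy":0,"dz":0,"wx":0,"wy":0,"wz":0,"claw":10}
    - {"dx":0.3,"dy":0,"dz":0,"wx":0,"wy":0,"wz":0,"claw":10}
    - {"dx":0.4,"dy":0,"dz":0,"wx":0,"wy":0,"wz":0,"claw":10}
    - {"dx":0.5,"dy":0,"dz":0,"wx":0,"wy":0,"wz":0,"claw":10}
    - {"dx":0.5,"dy":0,"dz":0,"wx":0,"wy":0,"wz":0,"claw":10}

```text
clock: 23.55
tool_pos: [0.3625, 0.3806, 0.0154]
eef_rot: [-0.193, 0.981, -0.002, -0.005]
contact_force: [-0.3, 0.4, -2.2]
opening: 0.22
finger_force: 50.0
```

```bash
python3 st.py; python3 - <<'E'
from h import *
a=snap('top')[0][190:310,180:400];b=snap('side')[0][190:350,150:400]
save('pics/t4.png',np.vstack([cv2.resize(a,(500,272)),cv2.resize(b,(500,320))]))
E
```

```text
t 23.6 hooktip x -46.9 yp 27.0 z 15.4 psi 202.29 F riser -0.1 0.5 -2.2 q [-0.52  1.02 -0.64  1.97  1.15  0.59 -0.02] M [-0.02 -0.11 -0.02] tilt [-0.1932  0.9811 -0.0021 -0.0051]
```

View pics/t4.png

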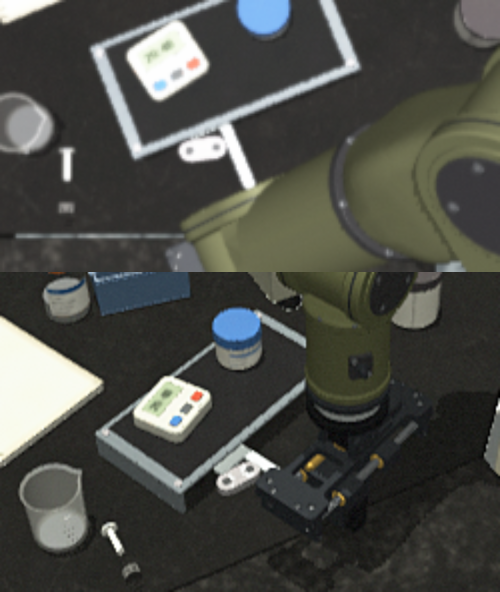

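The upper view shows the plate out at (203,150), lying crosswise just in front of the hook. I'm pulling another 40 mm to clear it.

>>> step_arm:
  motion:
    - {"dx":0.1,"dy":0,"dz":0.005,"wx":0,"wy":0,"wz":0,"claw":10}
    - {"dx":0.2,"dy":0,"dz":0.005,"wx":0,"wy":0,"wz":0,"claw":10}
    - {"dx":0.3,"dy":0,"dz":0.005,"wx":0,"wy":0,"wz":0,"claw":10}
    - {"dx":0.4,"dy":0,"dz":0.005,"wx":0,"wy":0,"wz":0,"claw":10}
    - {"dx":0.45,"dy":0,"dz":0.005,"wx":0,"wy":0,"wz":0,"claw":10}
    - {"dx":0.48,"dy":0,"dz":0.005,"wx":0,"wy":0,"wz":0,"claw":10}
    - {"dx":0.48,"dy":0,"dz":0.005,"wx":0,"wy":0,"wz":0,"claw":10}

```text
clock: 24.35
tool_pos: [0.3287, 0.3666, 0.0152]
eef_rot: [-0.192, 0.981, -0.002, -0.004]
contact_force: [-0.1, -0.4, -1.1]
opening: 0.223
finger_force: 50.0
```

>>> step_arm:
  motion:
    - {"dx":-0.04,"dy":0,"dz":0,"wx":0,"wy":0,"wz":0,"claw":10}
    - {"dx":-0.07,"dy":0,"dz":0,"wx":0,"wy":0,"wz":0,"claw":10}
    - {"dx":-0.07,"dy":-0.04,"dz":0,"wx":0,"wy":0,"wz":0,"claw":10}
    - {"dx":-0.07,"dy":-0.08,"dz":0,"wx":0,"wy":0,"wz":0,"claw":10}
    - {"dx":-0.07,"dy":-0.08,"dz":-0.15,"wx":0,"wy":0,"wz":0,"claw":10}
    - {"dx":-0.07,"dy":-0.08,"dz":-0.35,"wx":0,"wy":0,"wz":0,"claw":10}
    - {"dx":-0.07,"dy":-0.08,"dz":-0.35,"wx":0,"wy":0,"wz":0,"claw":10}

```text
clock: 25.05
tool_pos: [0.3369, 0.3633, 0.0444]
eef_rot: [-0.192, 0.981, -0.001, -0.004]
contact_force: [0.8, 1.1, -2.1]
opening: 0.222
finger_force: 50.0
```

```bash
python3 st.py; python3 -c "
from h import *
to(*rw(-.230,-.100),202.2)"
```

```text
t 25.1 hooktip x -77.1 yp 20.6 z 44.4 psi 202.13 F riser 1.2 0.7 -2.1 q [-0.53  0.95 -0.65  2.06  1.16  0.56 -0.08] M [ 0.13 -0.12  0.03] tilt [-0.1919  0.9814 -0.001  -0.0036]
dx 0.035 dy -1.508 wz -0.0004 z 0.0444 t 25.1
```

>>> step_arm:
  motion:
    - {"dx":0.06,"dy":-0.25,"dz":0,"wx":0,"wy":0,"wz":0,"claw":10}
    - {"dx":0.06,"dy":-0.5,"dz":0,"wx":0,"wy":0,"wz":0,"claw":10}
    - {"dx":0.06,"dy":-0.75,"dz":0,"wx":0,"wy":0,"wz":0,"claw":10}
    - {"dx":0.06,"dy":-0.75,"dz":0,"wx":0,"wy":0,"wz":0,"claw":10}

```text
clock: 25.45
tool_pos: [0.3557, 0.3013, 0.0425]
eef_rot: [-0.19, 0.982, -0.004, -0.005]
contact_force: [0.3, -0.2, -3.1]
opening: 0.223
finger_force: 50.0
```

>>> step_arm:
  motion:
    - {"dx":0,"dy":-0.25,"dz":0,"wx":0,"wy":0,"wz":0,"claw":10}
    - {"dx":0,"dy":-0.5,"dz":0,"wx":0,"wy":0,"wz":0,"claw":10}
    - {"dx":0,"dy":-0.75,"dz":0,"wx":0,"wy":0,"wz":0,"claw":10}
    - {"dx":0,"dy":-0.75,"dz":0.15,"wx":0,"wy":0,"wz":0,"claw":10}
    - {"dx":0,"dy":-0.75,"dz":0.3,"wx":0,"wy":0,"wz":0,"claw":10}
    - {"dx":0,"dy":-0.75,"dz":0.34,"wx":0,"wy":0,"wz":0,"claw":10}
    - {"dx":0,"dy":-0.75,"dz":0.34,"wx":0,"wy":0,"wz":0,"claw":10}
    - {"dx":0,"dy":-0.75,"dz":0.34,"wx":0,"wy":0,"wz":0,"claw":10}

```text
clock: 26.25
tool_pos: [0.3768, 0.2505, 0.0164]
eef_rot: [-0.192, 0.981, -0.001, -0.004]
contact_force: [-0.9, 0.3, -2.5]
opening: 0.222
finger_force: 50.0
```

```bash
python3 st.py; python3 - <<'E'
from h import *
p,d,P,T,f,c=snap('top');save('pics/t5.png',cv2.resize(p[150:310,170:420],None,fx=3,fy=3,interpolation=cv2.INTER_CUBIC))
E
```

```text
t 26.2 hooktip x -82.8 yp -98.9 z 16.4 psi 202.19 F riser -0.7 0.6 -2.5 q [-0.36  0.97 -0.54  2.19  1.43  0.44 -0.15] M [ 0.13 -0.06  0.  ] tilt [-0.1925  0.9813 -0.0014 -0.0044]
```

View pics/t5.png

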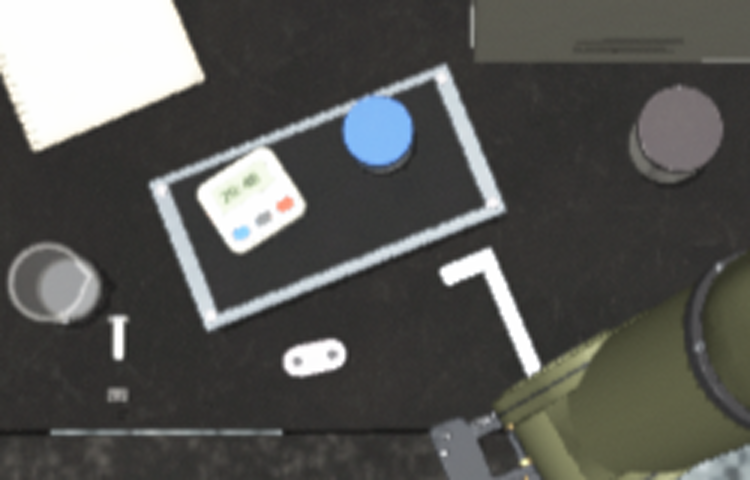

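The plate lies fully in the open at crop (315,357), and the probe sits at (490,265)–(530,370), clear of the riser. I'm setting it down and letting go.

>>> step_arm:
  motion:
    - {"dx":0,"dy":0,"dz":0.015,"wx":0,"wy":0,"wz":0,"claw":10}
    - {"dx":0,"dy":0,"dz":0.03,"wx":0,"wy":0,"wz":0,"claw":10}
    - {"dx":0,"dy":0,"dz":0.03,"wx":0,"wy":0,"wz":0,"claw":10}
    - {"dx":0,"dy":0,"dz":0.03,"wx":0,"wy":0,"wz":0,"claw":10}

```text
clock: 26.7
tool_pos: [0.3771, 0.2499, 0.0139]
eef_rot: [-0.192, 0.981, -0.002, -0.004]
contact_force: [0.5, 0.6, -1.9]
opening: 0.223
finger_force: 50.0
```

>>> step_arm:
  motion:
    - {"dx":0,"dy":0,"dz":0,"wx":0,"wy":0,"wz":0,"claw":60}
    - {"dx":0,"dy":0,"dz":0,"wx":0,"wy":0,"wz":0,"claw":60}
    - {"dx":0,"dy":0,"dz":0,"wx":0,"wy":0,"wz":0,"claw":60}
    - {"dx":0,"dy":0,"dz":0,"wx":0,"wy":0,"wz":0,"claw":60}
    - {"dx":0,"dy":0,"dz":0,"wx":0,"wy":0,"wz":0,"claw":60}

```text
clock: 27.2
tool_pos: [0.377, 0.2498, 0.0139]
eef_rot: [-0.192, 0.981, -0.002, -0.004]
contact_force: [-0.3, -0.7, 0.2]
opening: 0.653
finger_force: 0.0
```

>>> step_arm:
  motion:
    - {"dx":0,"dy":0,"dz":-0.3,"wx":0,"wy":0,"wz":0,"claw":60}
    - {"dx":0,"dy":0,"dz":-0.7,"wx":0,"wy":0,"wz":0,"claw":60}
    - {"dx":0,"dy":0,"dz":-1,"wx":0,"wy":0,"wz":0,"claw":60}
    - {"dx":0,"dy":0,"dz":-1,"wx":0,"wy":0,"wz":0,"claw":60}

```text
clock: 27.6
tool_pos: [0.3786, 0.2512, 0.0961]
eef_rot: [-0.192, 0.981, -0.001, -0.002]
contact_force: [0.7, 0.6, -0.3]
opening: 0.682
finger_force: 0.0
```

>>> step_arm:
  motion:
    - {"dx":0,"dy":0,"dz":-0.5,"wx":0,"wy":0,"wz":0,"claw":60}
    - {"dx":0,"dy":0,"dz":-1,"wx":0,"wy":0,"wz":0,"claw":60}
    - {"dx":0,"dy":0,"dz":-1,"wx":0,"wy":0,"wz":0,"claw":60}
    - {"dx":0,"dy":0,"dz":-1,"wx":0,"wy":0,"wz":0,"claw":60}
    - {"dx":0,"dy":0,"dz":-1,"wx":0,"wy":0,"wz":0,"claw":60}

```text
clock: 28.1
tool_pos: [0.3779, 0.2496, 0.1725]
eef_rot: [-0.192, 0.981, -0.003, -0.005]
contact_force: [-0.3, -0.2, -0.5]
opening: 0.683
finger_force: 0.0
```

```bash
python3 st.py; python3 - <<'E'
from h import *
p,d,P,T,f,c=snap('side');save('pics/s6.png',p)
for n in("top",):
    p,d,P,T,f,c=snap(n)
    R=(P[...,:2]-R0)@np.array([[np.cos(RY),-np.sin(RY)],[np.sin(RY),np.cos(RY)]])
    m=(p.min(-1)>165)&(abs(R[...,0]+.11)<.04)&(abs(R[...,1]-.045)<.05);print("plate",R[m].min(0),R[m].max(0),np.nanmedian(P[m][:,2]))
E
```

```text
t 28.1 hooktip x -82.1 yp -100.1 z 172.5 psi 202.14 F riser -0.4 -0.1 -0.5 q [-0.18  0.7  -0.82  2.11  0.82  0.7   0.4 ] M [ 0.14 -0.15  0.04] tilt [-0.192   0.9814 -0.0026 -0.0053]
plate [-0.12394317  0.03510502] [-0.0971282   0.08240969] 0.009271449173766655
```

View pics/s6.png

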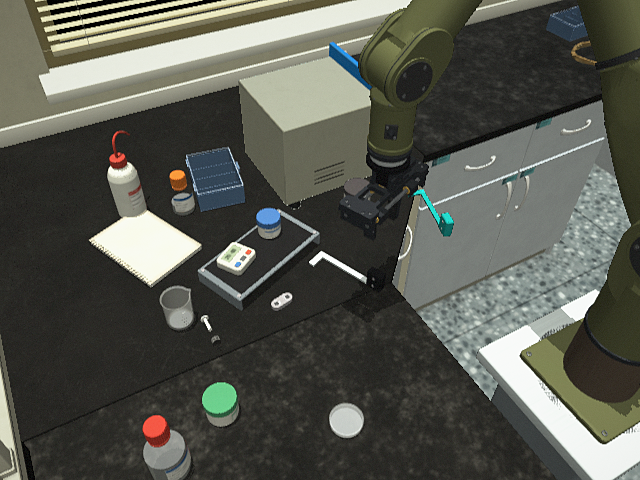

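The side view shows the plate in the open at (282,300), the probe lying flat at (345,268), the gripper clear of everything, and the bystanders where they stood. I'm handing in.

```bash
python3 -c "
from plant import workorder
print(workorder.finish_job())"
```

```text
the job is handed in; nothing more can be done
None
```

The jaw plate lies in the open about 35 mm in front of the riser, the probe is flat on the worktop clear of it and released, the bystanders look unmoved, and the job was handed in at about 28 s.

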